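Clear the shoe last and press the cement tub's lid home

ROBOT

A 7-joint arm with a two-finger parallel gripper is mounted at the origin on the work surface. World frame = base frame: x ahead of the robot, y to its left, z up, the work surface at z = 0. Lengths are in m, angles in degrees, forces in N, time in s.
With the tool pointing down it reaches from about 0.4 to 0.875 m from the base axis. Payload 19.3 kg.
Tool frame: the origin (TCP) lies at the centre of the arm's flange, where the gripper is bolted on; the fingertips stand 173 mm ahead of it and the grasp point (between the pads) lies 155 mm ahead of it (tcp_to_tips is the distance from the TCP to the fingertips, in m); z points along the fingers, y is the line along which they close (so a half turn about z gives the same grasp; the last joint's range is limited). The gripper opens to 85 mm and grips with 20 to 120 N. Pads are 22 mm wide; open, the fingers measure 114 mm over their backs; the gripper's body (76 mm by 85 mm) begins 54 mm behind the grasp point. The pads swing forward as they close: fully open they stand 13 mm farther back than shut.
Start: joints at [-69.683, 29.874, -2.08, 91.645, 1.215, 58.505, -6.463], TCP at [0.258, 0.569, 0.405] pointing down, gripper open.
Joint ranges: [-166.77, 166.77], [-17.47, 122.26], [-85.68, 81.53], [9.62, 139.38], [-72.42, 252.41], [9.2, 110.78], [-144.41, 144.41]. Speed limits (degrees/s): [108.29, 108.29, 136.94, 136.94, 172.46, 172.46, 172.46].

INTERFACE

Orientations are given as a 3x3 rotation matrix whose columns are the frame's x, y, z axes.
In Python, from rig import * gives the robot as it stands.
- The arm moves only by the tool apply_moves, never from a script. Its argument "steps" is a list of rows, each a list of 6 numbers: the shift along the world's x, y, z in units of 0.5 m (1.0 is 0.5 m), then the turn, a rotation vector about the world's x, y, z in units of 90 degrees (1.0 is 90 degrees). A call has 1 to 20 rows; each row shifts and turns the commanded pose from where the row before left it; what a row does not reach is not made up. A row lasts 1/12 s, in which the tool goes at most 41.7 mm and 7.16 degrees, less where a joint would pass 70% of its speed; a pose out of reach is approached as far as the arm can. A call with a number of a shift or a turn outside -1 to 1 is refused whole. A call with a gripper value outside its range is refused whole. "hand" is the finger opening in mm, from 0 to 85.4, set as the call begins (left out, the last holds). The fingers move at their own pace and stop on an object; "squeeze" is the grip in N (left out, the last holds). Time passes only in rows, so rows that do not move let the fingers close. It gives the time, the measured TCP pose, the force, the opening and the grip force at its end, in the units of the state.
- read_state(): the state, without advancing time (a new reading comes with each control period).
- camera(name): name is "scene" or "top"; returns (picture, depth): 384x512x3 uint8, red, green, blue; 384x512 float32, m along the optical axis (not along the pixel's ray), 0 where there is no reading.
- get_calibration(name): a dict with "mtx" (3x3 intrinsics, pixels), "xyz" and "orientation" of the camera in the world. Camera axes: x right, y down, z forward; pixel columns grow to the right and rows downward; lengths in m; the calibration is good to about 2 mm. A picture is of the moment at which its call begins. get_calibration takes no time and is no camera call.
- hand_in(): hands the job in; it is judged then, once.
The state is a dict: "t": time; "qpos": joint angles; "dq": joint speeds; "joint_torque": joint torques, N m; "position": TCP position; "tcp_rot": TCP orientation; "force": force on the tool from outside, world axes, zero at the start; "wrist_torque": the same for the moment, N m; "width": finger opening in m; "grip_force": force on a finger pad.
Only numpy, scipy, OpenCV 4.12 (cv2) and the standard library are available. Lean on these libraries where they do the work, as an engineer would, in place of code of your own. Each camera call takes 0.05 s, during which the arm holds its last target. There are 200 camera calls.

TASK

A wooden shoe last has been left lying on the lid of the white cement tub, and the lid is not fully on: it stands proud at both ends. First put that last, sole down, into the empty bay of the plywood last rack, then press the lid down until both its ends are fully home on the tub's rim. Leave the spare last in the rack, the jar and the flat tin where they are.

Things in the scene. Friction and masses are not known exactly. Their poses are not given: they have to be found in the camera images.
- last: The wooden shoe last (foot shape) lying sole down on the tub's lid. 170 mm long, 60 mm wide at the ball, 88 mm high, 0.2 to 0.45 kg. Origin: middle of its flat sole; +x towards the toe, z up. Behind the middle (x from -53 to -6 mm) a heel cone with upright parallel sides, 38 mm apart across y, rises to z = 88 mm. The forefoot is only 15 to 45 mm high.
- last_grip (a point): Point of the last's heel cone to grip from above, fingers closing along the last's y: 27 mm behind the last's origin, 70 mm above its sole, 18 mm below the cone's top. Axes as the last's.
- lid: Flat white push-on lid, loose, 194 x 134 mm, plate 5 mm thick, 18 mm deep skirt round the tub's walls with 3 mm play. Origin: middle of the plate's underside; x along its long side. A stiff rubber seal under each end holds it 12 mm too high. Each end yields at about 8 N pressed over it (16 N in the middle for both), stays where it is left, and stops hard on the tub's rim.
- lid_end_a (a point): Top face of the lid over the seal at its +x end, 77 mm from the middle, marked by a flat grey disc of 32 mm across: the place to press. Fully home it is 5 mm above the tub's rim, at the start 17 mm.
- lid_end_b (a point): The same at the lid's -x end.
- tub: White plastic cement tub, fixed to the bench, 180 x 120 x 80 mm, on a thin dark plate, a thin ledge round it just below the lid's skirt. Origin: middle of its underside, on the bench; x along its long side.
- tub_rim (a point): Middle of the tub's mouth at the height of its rim, 80 mm above the bench. Axes as the tub's. The lid's underside lies on this level when home.
- rack: Plywood last rack, fixed: a tray 210 x 216 mm, walls and divider 6 mm thick and 35 mm high above the bench, with two bays side by side, each 198 mm long along x and 99 mm wide. Origin: middle of its underside.
- bay (a point): Middle of the floor of the empty bay, the one on the rack's +y side, 6 mm above the bench; x along the bay. The last fits lengthwise, toe either way.
- spare_last: A second, identical last that stands in the other bay of the rack, 105 mm beside the empty bay's middle. To be left where it is.
- jar: Jar, 52 mm across, 85 mm high, standing beyond the gap between tub and rack. Origin: its underside. To be left alone.
- tin: Flat round tin, 60 mm across, 35 mm high, standing on the robot's side of the gap between tub and rack. Origin: its underside. To be left alone.
Not all that is in view belongs to the job. What is meant by the lid is not blue, and is the larger of those in its own colour.

How it is judged (in metres and radians):
On the way, in this order (a step that is already met when the one before it is completed fails the run):
1. the last lies sole down in the empty bay of the rack, let go, at rest (x of last in the frame of bay between -0.03 and 0.03 m and y of last in the frame of bay between -0.035 and 0.035 m and z of last in the frame of bay below 0.008 m and angle between last's own z axis and vertical below 0.12 rad and contact force between the fingers and last below 0.05 N and linear speed of last below 0.03 m/s), for 0.2 s.
2. then the lid is pressed home at both ends (z of each of lid_end_a, lid_end_b in the frame of tub_rim below 0.0078 m and horizontal distance between lid and tub_rim below 0.012 m and z of lid in the frame of tub_rim above -0.004 m), for 0.2 s.
At the end, for the whole second after the job is handed in: Last released and at rest, sole down in the empty bay: origin within 30 mm along, 35 mm across and 8 mm above its floor's middle, tilt under 0.12 rad. Lid at rest on the tub, both ends under 2.8 mm above fully home, its middle within 12 mm of the tub's. Spare last, jar and tin left alone (all of step 1 and all of step 2 and linear speed of lid below 0.03 m/s); the robot touches nothing.
It fails at once if the spare last is moved by more than 30 mm (distance of spare_last from where it was at the start of the episode above 0.03 m).
It fails at once if the jar is moved by more than 30 mm (distance of jar from where it was at the start of the episode above 0.03 m).
It fails at once if the tin is moved by more than 30 mm (distance of tin from where it was at the start of the episode above 0.03 m).
It also fails if it takes over 53 s, if anything falls off the work surface, if the arm or the gripper's body presses on something with over 40 N, if the wrist force passes 120 N, or if a joint passes its speed limit or range.

## Working session

There is one attempt and no reset: what is moved stays moved. The work goes in short steps, Python scripts to look and compute and a tool call to move; the robot and the scene stay as the last step left them, time stands still between calls to the robot, and variables do not carry over. Pictures are saved under pics/ and viewed, at most 10 in all, crops included, and the job is handed in when it is done.

Besides the shell and the picture viewer there is one more tool, called as name(argument=value, ...), one argument or row to a line, values as JSON. apply_moves: Moves the arm, as the interface text tells. Shifts and turns lie within -1 to 1; 1 stands for 0.5 m of shift or 90 degrees of turn. Its arguments: {"type":"object","properties":{"steps":{"type":"array","items":{"type":"array","items":{"type":"number","minimum":-1,"maximum":1}}},"hand":{"type":"number"},"squeeze":{"type":"number"}},"required":["steps"]}

```bash
ls; mkdir -p pics; python3 - <<'E'
from rig import *
import cv2,numpy as np
s=read_state();print(s)
for n in("scene","top"):
    p,d=camera(n);cv2.imwrite(f"pics/{n}0.png",p[:,:,::-1]);np.savez(f"{n}0.npz",p=p,d=d)
    print(n,get_calibration(n))
E
```

```text
pics
{'t': 0.0, 'qpos': array([-69.68387934,  29.90918016,  -2.08004833,  91.67505163,
         1.21436383,  58.50525613,  -6.46453911]), 'dq': array([ 0.00452818, -0.06906773,  0.06196742,  0.0242148 ,  0.05922876,
        0.00457944,  0.09315924]), 'joint_torque': array([ 1.65654248e-03, -9.27127934e+01,  1.98055789e+00, -3.69914639e+01,
        1.77484425e-02,  8.54061625e-03, -2.55132875e-05]), 'position': array([0.25754611, 0.56930134, 0.40411769]), 'tcp_rot': array([[-9.11103230e-01,  4.12178051e-01, -3.99182915e-04],
       [ 4.12178234e-01,  9.11102562e-01, -1.10731560e-03],
       [-9.27146071e-05, -1.17341332e-03, -9.99999307e-01]]), 'force': array([-0.01233753, -0.13297763, -0.06572341]), 'wrist_torque': array([ 0.01282407, -0.06780212,  0.00922731]), 'grip_force': 0.0, 'width': 0.0851323892855484}
scene {'mtx': array([[379.35197066,   0.        , 247.95703926],
       [  0.        , 379.35197066, 192.12341182],
       [  0.        ,   0.        ,   1.        ]]), 'xyz': array([0.93555547, 0.57916243, 0.72795813]), 'orientation': array([[-0.80147813,  0.35732893, -0.47952981],
       [ 0.59781601,  0.49988003, -0.6266865 ],
       [ 0.01577416, -0.78894613, -0.61425987]])}
top {'mtx': array([[397.62975018,   0.        , 250.33021422],
       [  0.        , 397.62975018, 194.0590804 ],
       [  0.        ,   0.        ,   1.        ]]), 'xyz': array([0.37901429, 0.01013781, 1.12451695]), 'orientation': array([[ 0.01792393, -0.99695791,  0.07585287],
       [-0.99949394, -0.01986009, -0.02484832],
       [ 0.02627918, -0.07536911, -0.99680936]])}
```

View pics/scene0.png

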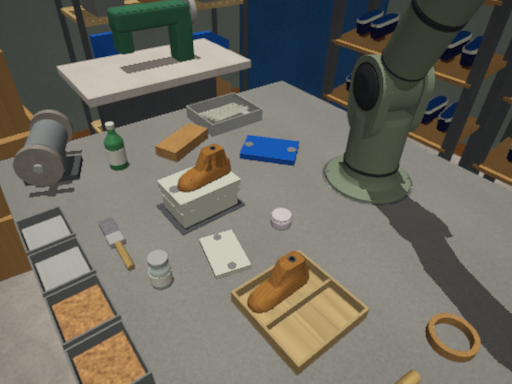

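View pics/top0.png

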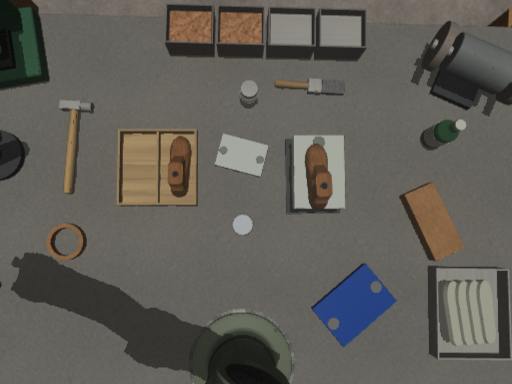

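Top view: three lids are in sight: white on the tub (319,172) with the last on it, smaller white one flat on the bench (241,155), and a blue one (355,305). The lid meant is the larger white one, on the tub at (319,172). The empty bay is at (139,168), the spare last at (178,165), the jar at (249,92) and the tin at (243,225). I'll measure these and confirm with a crop.

```bash
cat > h.py <<'E'
from rig import *
import cv2,numpy as np
def cloud(n,p,d):
    c=get_calibration(n);K=c["mtx"];v,u=np.mgrid[:d.shape[0],:d.shape[1]]
    q=np.stack([(u-K[0,2])/K[0,0]*d,(v-K[1,2])/K[1,1]*d,d],-1)
    return q@c["orientation"].T+c["xyz"]
def ray(n,uv,z):
    c=get_calibration(n);r=c["orientation"]@np.linalg.inv(c["mtx"])@[uv[0],uv[1],1]
    return c["xyz"]+r*(z-c["xyz"][2])/r[2]
def rect(xy):
    (c,s,a)=cv2.minAreaRect((xy*1000).astype(np.float32));return np.round(c,1),np.round(s,1),round(a,1)
E
cat > m.py <<'E'
from h import *
f=np.load("top0.npz");p,d=f["p"],f["d"];W=cloud("top",p,d)
hsv=cv2.cvtColor(p,cv2.COLOR_RGB2HSV);z=W[...,2];ok=d>0
def box(u0,u1,v0,v1):
    m=np.zeros(d.shape,bool);m[v0:v1,u0:u1]=1;return m&ok
T=box(280,360,125,220)
br=(hsv[...,1]>90)&T
wh=T&(hsv[...,1]<60)&(z>.08)
print("lid z",np.percentile(z[wh],[5,50,95]),rect(W[wh][:,:2]))
lid=wh|(T&(z>.085));print("all",rect(W[wh|(br&(z<.12))][:,:2]))
for nm,B in(("last",T&(hsv[...,1]>90)),("spare",box(163,193,132,205)&(z>.06))):
    zt=np.percentile(z[B],98);c=B&(z>zt-.012);c2=B
    print(nm,"ztop",zt,"cone",rect(W[c][:,:2]),W[c].mean(0),c.sum(),"whole",rect(W[c2][:,:2]))
R=box(110,205,122,212)
r=R&(z>.027)&(z<.045);print("rack",rect(W[r][:,:2]))
print("bench",np.median(z[box(200,215,180,240)]))
fl=box(125,152,140,195);print("bay floor",np.median(z[fl]))
for nm,b in(("jar",box(235,263,75,108)),("tin",box(230,256,212,238)),("small lid",box(214,270,133,178))):
    k=b&(z>(.06 if nm=="jar" else .025 if nm=="tin" else .004));print(nm,W[k].mean(0),rect(W[k][:,:2]))
for v in range(170,206,5): print(v,(W[v,308:338:2,2]*1000).astype(int))
E
python3 m.py; python3 - <<'E'
import cv2
a=cv2.imread("pics/top0.png")[115:225,105:360];cv2.imwrite("pics/crop.png",cv2.resize(a,None,fx=3,fy=3,interpolation=cv2.INTER_CUBIC))
E
```

```text
lid z [0.09518367 0.09853895 0.10249951] (array([ 519.3, -194.1]), array([196.9, 134.5]), 1.4)
all (array([ 519.3, -194.1]), array([196.9, 134.5]), 1.4)
last ztop 0.18892928530704156 cone (array([ 477.6, -187.6]), array([66.2, 37.7]), 3.5) [ 0.47651137 -0.18630283  0.18562379] 362 whole (array([ 505.9, -180.8]), array([ 50.8, 165.9]), 89.9)
spare ztop 0.09891263789789906 cone (array([508., 181.]), array([66. , 37.2]), 1.1) [0.5072382  0.18079909 0.09463684] 350 whole (array([510.2, 180.7]), array([86.4, 37.9]), 0.1)
rack (array([532.6, 241.9]), array([211.2, 217. ]), 1.6)
bench 0.0012536257287059094
bay floor 0.006900443204516771
jar [ 0.73709316 -0.00680945  0.08305912] (array([739.8,  -7.5]), array([46.2, 45.2]), 55.0)
tin [0.37767645 0.00339921 0.03550431] (array([376.8,   2.8]), array([54.8, 57.9]), 0.8)
small lid [0.57269779 0.00945494 0.01638922] (array([575.3,   9.2]), array([126.9, 156.7]), 1.1)
170 [118 133 142 155 165 170 171 168 168 174  98 100  97  97  99]
175 [117 126 146 166 180 183 185 187 186 188 187 184  98  95  99]
180 [116 126 136 164 186 185 187 185 187 187 188 188  98  98  98]
185 [115 122 133 159 186 187 190 189 186 190 184 187  99 101 101]
190 [109 121 135 158 183 186 185 191 187 187 184 184 185 101  97]
195 [101 117 128 155 178 186 185 185 188 186 185 186  98  97  95]
200 [100 117 122 145 158 168 166 163 162 165 162  96 100  98  98]
205 [102  99 121 126 140 141 140 141 141 132  97  98  98  98  99]
```

View pics/crop.png

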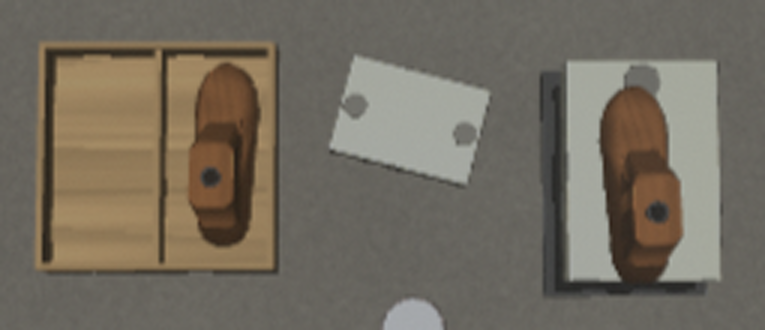

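Crop: the tub's lid (643,170 in the crop) is the larger white one, under the last. The last's cone has its dark dot at (657,212) and its toe at the top (+x). The empty bay is on the left (100,160), and the spare last is on the right of the rack. Next I'll refine the grip point and yaw.

```bash
cat > m2.py <<'E'
from h import *
f=np.load("top0.npz");p,d=f["p"],f["d"];W=cloud("top",p,d)
z=cv2.medianBlur(W[...,2].astype(np.float32),3)
for nm,(u0,u1,v0,v1),zt in(("last",(300,345,130,210),.186),("spare",(163,195,130,205),.095)):
    m=np.zeros(d.shape,bool);m[v0:v1,u0:u1]=1
    c=m&(z>zt-.010); print(nm,rect(W[c][:,:2]),W[c].mean(0))
    # right image edge per row of high region
    e=[]
    for v in range(v0,v1):
        k=np.where(c[v])[0]
        if len(k)>12: e.append([*W[v,k[0],:2],*W[v,k[-1],:2]])
    e=np.array(e);
    for j in(0,2): print(np.degrees(np.arctan(np.polyfit(e[:,j],e[:,j+1],1)[0])),e[:,j+1].mean())
    # dark hole
    g=p.sum(2).astype(float);g[~c]=999;i=c&(g<g[c].min()+60);vv,uu=np.where(i);print("hole",uu.mean(),vv.mean(),len(uu),ray("top",(uu.mean(),vv.mean()),zt-.0005))
    # foot: centre line of last at low/mid height
    hsv=cv2.cvtColor(p,cv2.COLOR_RGB2HSV)
    zs=zt-.088; b=m&(hsv[...,1]>(90 if nm=="last" else 120))&(z>zs+.008)
    r=[];
    for v in range(v0,v1):
        k=np.where(b[v])[0]
        if len(k)>8: r.append((v,round(1000*W[v,k].mean(0)[0]),round(1000*W[v,k[0],1]),round(1000*W[v,k[-1],1]),round(1000*z[v,k[0]]),round(1000*z[v,k[-1]])))
    print(r[::4])
E
python3 m2.py
python3 - <<'E'
from h import *
f=np.load("scene0.npz");p,d=f["p"],f["d"];W=cloud("scene",p,d)
m=np.zeros(d.shape,bool);m[140:195,170:235]=1
c=m&(W[...,2]>.175)&(p[...,0]>p[...,2]*1.5);k=m&(p.sum(2)<150)&(W[...,2]>.17)
print(W[c].mean(0),rect(W[c][:,:2]),"hole",W[k].mean(0),k.sum())
E
```

```text
last (array([ 477.6, -187.9]), array([66.2, 38.3]), 3.5) [ 0.47620025 -0.18707961  0.18573869]
2.224516949670209 -0.1696708120424493
1.8797302056197451 -0.20532660538062597
hole 321.25 188.22368421052633 76 [ 0.46777933 -0.18204288  0.1855    ]
[(146, 582, -170, -194, 114, 124), (150, 571, -160, -198, 109, 125), (154, 560, -157, -203, 111, 125), (158, 550, -157, -206, 113, 128), (162, 539, -157, -204, 113, 134), (166, 528, -157, -204, 113, 137), (170, 516, -158, -196, 109, 170), (174, 504, -160, -200, 113, 186), (178, 494, -160, -203, 109, 187), (182, 485, -163, -205, 115, 186), (186, 475, -163, -205, 112, 185), (190, 465, -164, -206, 115, 186), (194, 455, -166, -203, 110, 186), (198, 446, -166, -197, 110, 181), (202, 437, -168, -201, 115, 150), (206, 428, -174, -195, 124, 138)]
spare (array([443.1, 116.9]), array([241.1,  62. ]), 44.6) [0.50691691 0.18027844 0.09739715]
1.3773997328777936 0.19868574292189697
0.8034615081626879 0.16310952169595425
hole 176.33333333333334 176.375 48 [0.49957689 0.17731351 0.0945    ]
[(138, 614, 192, 170, 30, 31), (142, 602, 201, 162, 27, 24), (146, 591, 205, 157, 28, 22), (150, 579, 204, 156, 35, 27), (154, 568, 208, 155, 21, 25), (158, 555, 208, 155, 24, 25), (162, 540, 197, 157, 83, 29), (166, 528, 199, 157, 94, 30), (170, 518, 199, 158, 94, 33), (175, 505, 199, 158, 94, 30), (179, 493, 198, 158, 96, 30), (183, 482, 195, 165, 93, 90), (187, 474, 194, 161, 74, 30), (191, 465, 195, 162, 47, 33)]
[ 0.49614591 -0.16072279  0.19748916] (array([714.3, 176.8]), array([916.1,  65.3]), 57.1) hole [ 0.47452168 -0.18870995  0.18688706] 6
```

apply_moves(
  steps=[
    [0.037,-0.0645,0,0,0,0.0233],
    [0.037,-0.0645,0,0,0,0.0233],
    [0.037,-0.0645,0,0,0,0.0233],
    [0.037,-0.0645,0,0,0,0.0233],
    [0.037,-0.0645,0,0,0,0.0233],
    [0.037,-0.0645,0,0,0,0.0233],
    [0.037,-0.0645,0,0,0,0.0233],
    [0.037,-0.0645,0,0,0,0.0233],
    [0.037,-0.0645,0,0,0,0.0233],
    [0.037,-0.0645,0,0,0,0.0233],
    [0.037,-0.0645,0,0,0,0.0233],
    [0.037,-0.0645,0,0,0,0.0233],
    [0.037,-0.0645,0,0,0,0.0233],
    [-0.004,-0.067,0,0,0,0],
    [-0.004,-0.067,0,0,0,0],
    [-0.004,-0.067,0,0,0,0],
    [-0.004,-0.067,0,0,0,0],
    [-0.004,-0.067,0,0,0,0],
    [-0.004,-0.067,0,0,0,0],
    [-0.004,-0.067,0,0,0,0],
  ],
  hand=85,
  squeeze=40,
)

```text
t: 1.77
position: [0.4836, -0.0859, 0.4046]
tcp_rot: [[-0.999, -0.051, -0.0], [-0.051, 0.999, 0.0], [0.0, 0.0, -1.0]]
force: [0.2, 0.4, 0.5]
width: 0.0846
grip_force: 0.0
```

apply_moves(
  steps=[
    [-0.0035,-0.0505,0,0,0,0],
    [-0.0035,-0.0505,0,0,0,0],
    [-0.0035,-0.0505,0,0,0,0],
    [-0.0035,-0.0505,0,0,0,0],
    [0,0,-0.03,0,0,0],
    [0,0,0,0,0,0],
    [0,0,0,0,0,0],
  ],
)

```text
t: 2.35
position: [0.477, -0.1849, 0.3892]
tcp_rot: [[-0.999, -0.051, -0.002], [-0.051, 0.999, 0.001], [0.002, 0.001, -1.0]]
force: [0.2, -0.4, 0.2]
width: 0.0851
grip_force: 0.0
```

apply_moves(
  steps=[
    [0,-0.004,-0.03,0,0,0],
    [0,0,-0.03,0,0,0],
    [0,0,-0.03,0,0,0],
    [0,0,-0.03,0,0,0],
    [0,0,-0.014,0,0,0],
    [0,0,0,0,0,0],
    [0,0,0,0,0,0],
  ],
)

```text
t: 2.93
position: [0.4774, -0.1869, 0.3232]
tcp_rot: [[-0.999, -0.052, 0.0], [-0.052, 0.999, 0.0], [-0.0, 0.0, -1.0]]
force: [0.5, -0.6, 0.5]
width: 0.085
grip_force: 0.0
```

apply_moves(
  steps=[
    [0,0,0,0,0,0],
    [0,0,0,0,0,0],
    [0,0,0,0,0,0],
    [0,0,0,0,0,0],
    [0,0,0,0,0,0],
    [0,0,0,0,0,0],
    [0,0,0,0,0,0],
    [0,0,0,0,0,0],
    [0,0,0,0,0,0],
    [0,0,0,0,0,0],
  ],
  hand=20,
  squeeze=45,
)

```text
t: 3.77
position: [0.4772, -0.1873, 0.3231]
tcp_rot: [[-0.999, -0.051, 0.0], [-0.051, 0.999, -0.0], [-0.0, -0.0, -1.0]]
force: [-1.2, 0.2, 6.5]
width: 0.0376
grip_force: 48.4
```

apply_moves(
  steps=[
    [0,0,0.01,0,0,0],
    [0,0,0.02,0,0,0],
    [0,0,0.03,0,0,0],
    [0,0,0.03,0,0,0],
    [0,0,0.03,0,0,0],
    [0,0,0,0,0,0],
    [0,0,0,0,0,0],
  ],
)

```text
t: 4.35
position: [0.4771, -0.1873, 0.3833]
tcp_rot: [[-0.999, -0.051, 0.001], [-0.051, 0.999, -0.0], [-0.001, -0.0, -1.0]]
force: [-0.3, -0.1, -5.2]
width: 0.0377
grip_force: 47.1
```

```bash
python3 - <<'E'
from h import *
s=read_state();print(s["position"],s["force"],s["width"],s["grip_force"])
p,d=camera("scene");q,e=camera("top");np.savez("top1.npz",p=q,d=e)
cv2.imwrite("pics/lift.png",np.hstack([cv2.resize(p[100:300,100:420],(480,300)),cv2.resize(q[120:240,210:370],(320,300))])[:,:,::-1])
E
```

```text
[ 0.47706355 -0.18733835  0.38328902] [-0.26629742 -0.1411002  -5.24869066] 0.03769734213436444 47.10886001586914
```

View pics/lift.png

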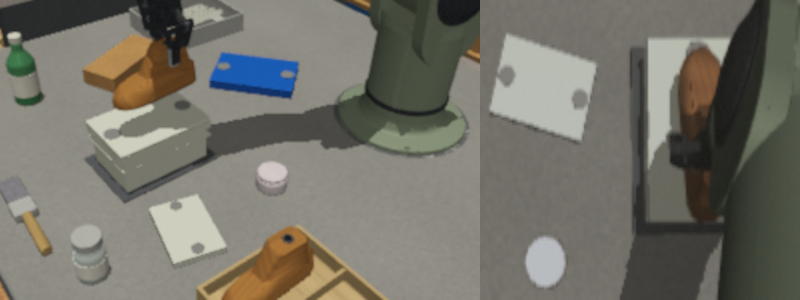

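The last is lifted level in the fingers (left panel, 150,85) and the lid stayed on the tub. Now I'll carry it to the bay.

apply_moves(
  steps=[
    [0.002,0.03,0,0,0,-0.001],
    [0.0039,0.06,0,0,0,-0.0011],
    [0.0039,0.07,0,0,0,-0.0011],
    [0.0039,0.07,0,0,0,-0.0011],
    [0.0039,0.07,0,0,0,-0.0011],
    [0.0039,0.07,0,0,0,-0.0011],
    [0.0039,0.07,0,0,0,-0.0011],
    [0.0039,0.07,0,0,0,-0.0011],
    [0.0039,0.07,0,0,0,-0.0011],
    [0.0039,0.07,0,0,0,-0.0011],
    [0.0039,0.07,0,0,0,-0.0011],
    [0.0039,0.07,0,0,0,-0.0011],
    [0.0039,0.07,0,0,0,-0.0011],
    [0.0039,0.07,0,0,0,-0.0011],
    [0.0039,0.06,0,0,0,-0.0011],
    [0.001,0.0416,0,0,0,0],
    [0,0,0,0,0,0],
    [0,0,0,0,0,0],
    [0,0,0,0,0,0],
  ],
)

```text
t: 6.03
position: [0.5059, 0.3279, 0.3817]
tcp_rot: [[-1.0, -0.025, -0.001], [-0.025, 1.0, -0.001], [0.001, -0.001, -1.0]]
force: [-0.0, -0.3, -3.7]
width: 0.0375
grip_force: 47.2
```

```bash
python3 - <<'E'
from h import *
s=read_state();print(s["position"],s["force"],s["width"],s["grip_force"])
p,d=camera("scene");q,e=camera("top")
cv2.imwrite("pics/over.png",np.hstack([cv2.resize(p[150:384,200:400],(430,500)),cv2.resize(q[110:220,100:210],(360,500))])[:,:,::-1])
E
```

```text
[0.50588084 0.32790395 0.38165963] [-0.04954231 -0.2762632  -3.70449696] 0.037538604457139496 47.156909108161926
```

View pics/over.png

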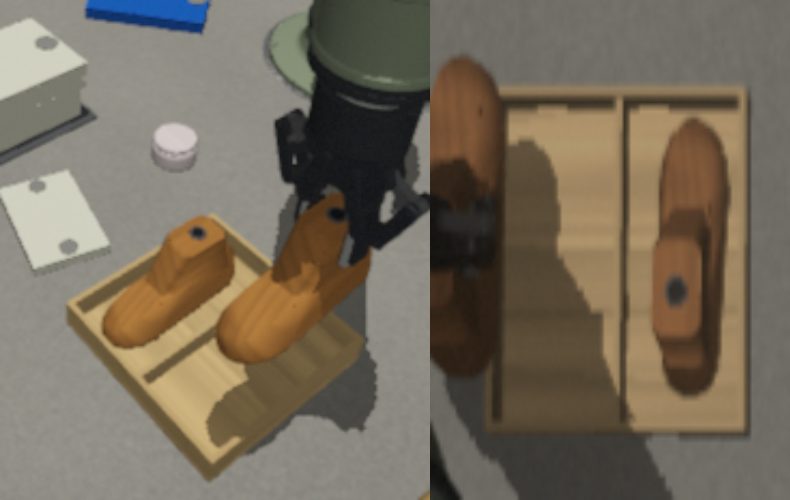

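The last hangs level over the rack, 35 mm too far to +y, which matches the measured pose. I'll shift it back, then lower.

apply_moves(
  steps=[
    [-0.002,-0.035,0,0,0,0],
    [-0.002,-0.034,0,0,0,0],
    [0,0,-0.03,0,0,0],
    [0,0,-0.04,0,0,0],
    [0,0,-0.04,0,0,0],
    [0,0,-0.04,0,0,0],
    [0,0,-0.04,0,0,0],
    [0,0,-0.03,0,0,0],
    [0,0,0,0,0,0],
    [0,0,0,0,0,0],
    [0,0,0,0,0,0],
  ],
)

```text
t: 7.05
position: [0.5043, 0.2937, 0.2737]
tcp_rot: [[-1.0, -0.024, 0.001], [-0.024, 1.0, 0.001], [-0.001, 0.001, -1.0]]
force: [-0.1, -0.1, -3.5]
width: 0.0377
grip_force: 47.1
```

apply_moves(
  steps=[
    [0,0,-0.02,0,0,0],
    [0,0,-0.02,0,0,0],
    [0,0,-0.02,0,0,0],
    [0,0,-0.01,0,0,0],
    [0,0,-0.006,0,0,0],
    [0,0,-0.004,0,0,0],
    [0,0,0,0,0,0],
    [0,0,0,0,0,0],
  ],
)

```text
t: 7.72
position: [0.504, 0.2941, 0.2328]
tcp_rot: [[-1.0, -0.025, 0.0], [-0.025, 1.0, 0.0], [-0.0, 0.0, -1.0]]
force: [0.2, -1.2, -4.7]
width: 0.0368
grip_force: 47.3
```

apply_moves(
  steps=[
    [0,0,-0.003,0,0,0],
    [0,0,0,0,0,0],
    [0,0,0,0,0,0],
  ],
)

```text
t: 7.97
position: [0.504, 0.2941, 0.2322]
tcp_rot: [[-1.0, -0.025, 0.001], [-0.025, 1.0, 0.0], [-0.001, 0.0, -1.0]]
force: [-4.9, -1.9, 14.7]
width: 0.0379
grip_force: 49.7
```

apply_moves(
  steps=[
    [0,0,0,0,0,0],
    [0,0,0,0,0,0],
    [0,0,0,0,0,0],
    [0,0,0,0,0,0],
    [0,0,0,0,0,0],
    [0,0,0,0,0,0],
    [0,0,0.03,0,0,0],
    [0,0,0.06,0,0,0],
    [0,0,0.07,0,0,0],
    [0,0,0.07,0,0,0],
    [0,0,0.07,0,0,0],
    [0,0,0,0,0,0],
    [0,0,0,0,0,0],
  ],
  hand=85,
)

```text
t: 9.05
position: [0.5041, 0.2941, 0.3831]
tcp_rot: [[-1.0, -0.025, 0.003], [-0.025, 1.0, 0.002], [-0.003, 0.002, -1.0]]
force: [-0.5, -0.9, -0.1]
width: 0.0851
grip_force: 0.0
```

```bash
python3 - <<'E'
from h import *
s=read_state();print(s["position"],s["force"],s["width"],s["grip_force"])
p,d=camera("scene");q,e=camera("top");np.savez("top2.npz",p=q,d=e);np.savez("scene2.npz",p=p,d=d)
cv2.imwrite("pics/placed.png",np.hstack([cv2.resize(p[140:384,150:400],(430,420)),cv2.resize(q[110:220,100:210],(360,420))])[:,:,::-1])
# lid with last gone
W=cloud("top",q,e);hsv=cv2.cvtColor(q,cv2.COLOR_RGB2HSV)
m=np.zeros(e.shape,bool);m[125:222,280:360]=1
z=W[...,2];k=m&(e>0)&(z>.085)&(z<.11)
print(rect(W[k][:,:2]),np.median(z[k]))
g=q.sum(2);dk=(k&(g<g[k].max()*.80)).astype(np.uint8)
n,l,st,ce=cv2.connectedComponentsWithStats(dk)
for i in range(1,n):
    if st[i,4]>15: print(st[i],ce[i],ray("top",ce[i],.097))
E
```

```text
[0.50414729 0.29409671 0.38313535] [-0.52347953 -0.91337357 -0.14942719] 0.08511364848723602 0.0
(array([ 521. , -194.3]), array([193.6, 134.8]), 1.3) 0.0982884997049649
[313 137  12  12 114] [318.37719298 142.00877193] [ 0.59804525 -0.19202324  0.097     ]
[294 194  42  15  56] [309.375 206.125] [ 0.42884392 -0.16937692  0.097     ]
[314 195  12  12 118] [319.41525424 200.42372881] [ 0.44418421 -0.19550048  0.097     ]
```

View pics/placed.png

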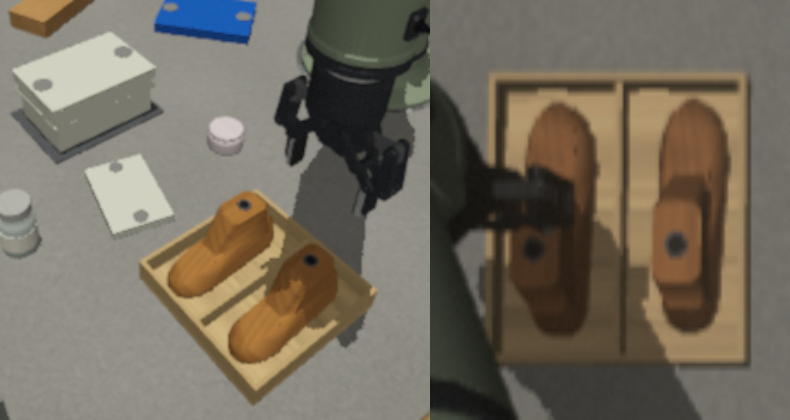

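The last stands flat in the empty bay, released, and the spare, jar and tin are untouched. The two grey discs lie at about (0.598,-0.192) and (0.444,-0.196). Next I'll close the fingers and go press.

apply_moves(
  steps=[
    [0.01,-0.05,0,0,0,0],
    [0.0135,-0.07,0,0,0,0],
    [0.0135,-0.07,0,0,0,0],
    [0.0135,-0.07,0,0,0,0],
    [0.0135,-0.07,0,0,0,0],
    [0.0135,-0.07,0,0,0,0],
    [0.0135,-0.07,0,0,0,0],
    [0.0135,-0.07,0,0,0,0],
    [0.0135,-0.07,0,0,0,0],
    [0.0135,-0.07,0,0,0,0],
    [0.0135,-0.07,0,0,0,0],
    [0.0135,-0.07,0,0,0,0],
    [0.0135,-0.07,0,0,0,0],
    [0.01,-0.05,0,0,0,0],
    [0.006,-0.032,-0.05,0,0,0],
    [0,0,-0.06,0,0,0],
    [0,0,-0.04,0,0,0],
    [0,0,0,0,0,0],
    [0,0,0,0,0,0],
    [0,0,0,0,0,0],
  ],
  hand=0,
)

```text
t: 10.82
position: [0.5982, -0.1919, 0.3068]
tcp_rot: [[-1.0, -0.025, 0.0], [-0.025, 1.0, -0.0], [-0.0, -0.0, -1.0]]
force: [-0.4, -0.3, -0.1]
width: -0.0001
grip_force: 0.0
```

apply_moves(
  steps=[
    [0,0,-0.03,0,0,0],
    [0,0,-0.03,0,0,0],
    [0,0,-0.012,0,0,0],
    [0,0,-0.005,0,0,0],
    [0,0,-0.005,0,0,0],
    [0,0,0,0,0,0],
    [0,0,0,0,0,0],
  ],
)

```text
t: 11.4
position: [0.5983, -0.192, 0.2664]
tcp_rot: [[-1.0, -0.025, 0.001], [-0.025, 1.0, -0.0], [-0.001, -0.0, -1.0]]
force: [-0.6, 0.4, 0.7]
width: 0.0002
grip_force: 0.0
```

apply_moves(
  steps=[
    [0,0,-0.005,0,0,0],
    [0,0,-0.005,0,0,0],
    [0,0,0,0,0,0],
    [0,0,0,0,0,0],
  ],
)

```text
t: 11.73
position: [0.5984, -0.1921, 0.2611]
tcp_rot: [[-1.0, -0.025, 0.002], [-0.025, 1.0, -0.0], [-0.002, -0.0, -1.0]]
force: [1.6, 0.2, 3.1]
width: 0.0001
grip_force: 1.7
```

```bash
python3 -c "
from rig import *
s=read_state();print(s['force'],s['wrist_torque'],s['position'])"
```

```text
[1.64145682 0.18778835 3.07118024] [ 0.01963007 -0.27631786  0.02476917] [ 0.59835941 -0.19205932  0.26110414]
```

Contact and yielding. I'll continue down in small steps until it stops hard.

apply_moves(
  steps=[
    [0,0,-0.003,0,0,0],
    [0,0,-0.003,0,0,0],
    [0,0,0,0,0,0],
    [0,0,0,0,0,0],
  ],
)

```text
t: 12.07
position: [0.5984, -0.1921, 0.2594]
tcp_rot: [[-1.0, -0.025, 0.002], [-0.025, 1.0, -0.0], [-0.002, -0.0, -1.0]]
force: [-6.0, 3.5, 27.1]
width: 0.0
grip_force: 13.5
```

apply_moves(
  steps=[
    [0,0,0.03,0,0,0],
    [0,0,0.05,0,0,0],
    [-0.04,-0.0014,0.01,0,0,0],
    [-0.06,-0.0014,0,0,0,0],
    [-0.06,-0.0014,0,0,0,0],
    [-0.06,-0.0014,0,0,0,0],
    [-0.06,-0.0014,0,0,0,0],
    [-0.0284,0,0,0,0,0],
    [0,0,-0.03,0,0,0],
    [0,0,-0.03,0,0,0],
    [0,0,-0.01,0,0,0],
    [0,0,0,0,0,0],
    [0,0,0,0,0,0],
  ],
)

```text
t: 13.15
position: [0.4439, -0.1955, 0.2675]
tcp_rot: [[-1.0, -0.025, -0.0], [-0.025, 1.0, 0.0], [0.0, 0.0, -1.0]]
force: [-0.0, -0.7, 0.2]
width: 0.0003
grip_force: 0.0
```

apply_moves(
  steps=[
    [0,0,-0.005,0,0,0],
    [0,0,-0.005,0,0,0],
    [0,0,-0.003,0,0,0],
    [0,0,-0.003,0,0,0],
    [0,0,0,0,0,0],
    [0,0,0,0,0,0],
  ],
)

```text
t: 13.65
position: [0.4438, -0.1955, 0.2595]
tcp_rot: [[-1.0, -0.025, 0.0], [-0.025, 1.0, -0.0], [-0.0, -0.0, -1.0]]
force: [0.1, -0.2, 0.3]
width: -0.0002
grip_force: 0.4
```

apply_moves(
  steps=[
    [0,0,-0.003,0,0,0],
    [0,0,-0.003,0,0,0],
    [0,0,0,0,0,0],
    [0,0,0,0,0,0],
  ],
)

```text
t: 13.98
position: [0.4438, -0.1956, 0.2582]
tcp_rot: [[-1.0, -0.025, 0.001], [-0.025, 1.0, -0.0], [-0.001, -0.0, -1.0]]
force: [-13.5, 5.0, 55.7]
width: -0.0002
grip_force: 28.0
```

Hard stop there too. I'll lift away and check both ends in the camera.

apply_moves(
  steps=[
    [0,0,0.03,0,0,0],
    [0,0,0.06,0,0,0],
    [0,0,0.07,0,0,0],
    [0,0,0.07,0,0,0],
    [0,0.05,0.05,0,0,0],
    [0,0.07,0,0,0,0],
    [0,0.07,0,0,0,0],
    [0,0.07,0,0,0,0],
    [0,0.07,0,0,0,0],
    [0,0.07,0,0,0,0],
    [0,0.05,0,0,0,0],
    [0,0,0,0,0,0],
    [0,0,0,0,0,0],
  ],
)

```text
t: 15.07
position: [0.4436, 0.0307, 0.3963]
tcp_rot: [[-1.0, -0.028, 0.0], [-0.028, 1.0, 0.0], [-0.0, 0.0, -1.0]]
force: [0.6, -1.5, 0.6]
width: 0.0004
grip_force: 0.0
```

```bash
cat > c.py <<'E'
from h import *
import sys
p,d=camera("scene");q,e=camera("top")
cv2.imwrite("pics/"+sys.argv[1],np.hstack([cv2.resize(p[130:250,140:300],(560,420)),cv2.resize(p[230:350,220:380],(240,180))[0:0].reshape(0,240,3) if 0 else cv2.copyMakeBorder(cv2.resize(p[230:350,220:380],(240,180)),0,240,0,0,0)])[:,:,::-1])
print(read_state()["position"])
A=np.load("top2.npz")["d"];C=np.load("scene2.npz")["d"]
for nm,n,pp,dd,d0 in(("before","top",q,A,A),("after","top",q,e,A),("before","scene",p,C,C),("after","scene",p,d,C)):
    W=cloud(n,pp,dd);W0=cloud(n,pp,d0)
    for x,y in((.598,-.192),(.521,-.194),(.444,-.196)):
        r=(np.hypot(W[...,0]-x,W[...,1]-y)<.016)&(W[...,2]>.07)&(W[...,2]<.12);print(nm,n,x,r.sum(),round(np.median(W[r][:,2])*1000,1))
W=cloud("top",q,e);z=W[...,2];m=np.zeros(e.shape,bool);m[125:222,280:360]=1;k=m&(z>.075)&(z<.11);print(rect(W[k][:,:2]))
E
python3 c.py press.png
```

```text
[0.44365675 0.02888456 0.39623633]
before top 0.598 110 99.2
before top 0.521 115 98.7
before top 0.444 117 99.4
after top 0.598 113 87.9
after top 0.521 114 86.6
after top 0.444 117 87.3
before scene 0.598 67 98.6
before scene 0.521 59 97.9
before scene 0.444 52 98.8
after scene 0.598 68 87.2
after scene 0.521 60 86.7
after scene 0.444 50 86.8
(array([ 521. , -193.9]), array([192.6, 134.6]), 1.1)
```

View pics/press.png

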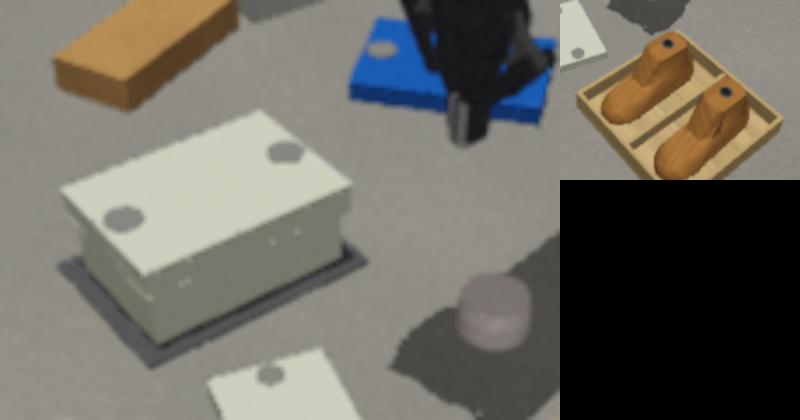

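Both discs dropped by 11 to 12 mm, so the lid (205,190) is level and home. Both lasts stand in the rack and the arm is clear.

```bash
python3 -c "
from rig import *
print(hand_in())"
```

```text
the job is handed in; nothing more can be done
None
```

The last stands sole down in the empty bay and the lid is pressed home at both ends (each dropped 11 to 12 mm by camera depth); the job is handed in, but no verdict was returned.

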